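Release the lid stay and close the buffer case

TASK

The grey case of buffer bottles must be closed before the ship rolls. Press the red roller on its folding lid stay to break the locked stay at the knuckle while the lid is still up, then take the lid by its black ball knob and lower it gently until it is fully shut; do not let it drop or slam. Let go of it and leave the cup, beaker and marker where they are.

Things in the scene. Friction and masses are not known exactly. Their poses are not given: they have to be found in the camera images.
- case: Grey open case fixed to the bench, 180 (x) x 160 (y) x 110 mm high, three bottles inside. Origin: centre of its underside. Own x points from its front to its hinge side, own y to its left, z up; the front faces roughly towards the robot. The hinge line runs along own y at own x = +90 mm, z = 110 mm; the lid on it is a flat plate 180 x 160 x 8 mm.
- lid (a joint): Lid angle, rad: 0 = open as found (78 degrees above level), grows as the lid closes, 1.361 = fully shut. Lid about 0.35 kg. Once the stay is broken, knuckle friction holds the lid while it stands steeply, but below about 45 degrees above level it falls by itself and slams unless held.
- lid_knob (a point): Centre of the black ball knob, 28 mm across, on a 12 mm stem in the plane of the lid, at the middle of its free edge: 32 mm beyond the edge, 212 mm from the hinge line, 4 mm above the lid's underside. It moves on a circle about the hinge line, from about 318 mm above the bench (open) to 114 mm (shut). Pinched from above along own y of the case, the ball can turn between the fingers.
- knuckle (a joint): Fold angle of the stay's knuckle, rad: 0 = locked straight (3 mm over centre, on its stop), about 2.6 with the lid shut; above 0.35 the lock is well broken. Two flat bars, 74 mm between pins, outside the case's right (own -y) wall, from a pin at own x -40, z 98 mm to a pin on the lid 85 mm from the hinge line. Friction 0.12 N m: pressing takes 5 to 10 N; it keeps the fold it is left at.
- thumb_roller (a point): Middle of the red roller at the knuckle: a cylinder 16 mm across, 34 mm long along own y of the case, its middle 30 mm outside the right wall and about 148 mm above the bench as found. To break the stay press it down and towards the hinge (direction own x +0.65, z -0.76 of the case); about 16 mm of travel folds the knuckle 0.35 rad, the lid sinking only a few degrees.
- foam_cup: White foam cup, 92 mm across, 99 mm high; origin under its centre. Leave alone.
- beaker: Clear beaker, 52 mm across, 68 mm high; origin under its centre. Leave alone.
- lab_marker: Red and white marker pen, 135 mm long, lying; origin under its middle. Leave alone.

How it is judged:
By the outcome, as a careful person would: the job done as asked, in the order asked, and still so for the second after the job is handed in, with the robot touching nothing.
It also fails if it takes over 48 s, if anything falls off the work surface, if the arm or the gripper's body presses on something with over 40 N, if the wrist force passes 120 N, or if a joint passes its speed limit or range.

ROBOT

A 6-joint arm with a two-finger parallel gripper is mounted at the origin on a cart in front of the work surface, level with it; the furniture and walls round the work are solid. World frame = base frame: x ahead of the robot, y to its left, z up, the work surface at z = 0. Lengths are in mm, angles in rad, forces in N, time in s.
With the tool pointing down it reaches from about 275 to 1000 mm from the base axis. Payload 8.4 kg.
Tool frame: the origin (TCP) lies on the centre line of the jaws, within the pads' length; the fingertips stand r.tip_reach ahead of it and the grasp point (between the pads) lies 11 mm behind it (r.tip_reach is the distance from the TCP to the fingertips, in mm); z points along the fingers, y is the line along which they close (so a half turn about z gives the same grasp; the last joint's range is limited). The gripper opens to 85 mm and grips with 20 to 120 N. Pads are 22 mm wide; open, the fingers measure 114 mm over their backs; the gripper's body (76 mm by 85 mm) begins 54 mm behind the grasp point. The pads swing forward as they close: fully open they stand 13 mm farther back than shut.
Start: joints at [1.173, 0.353, 1.633, -0, 1.155, -0.002], TCP at [240.965, 576.683, 239.281] pointing down, gripper open.
Joint ranges: [-2.63, 2.63], [-0.92, 2.1], [0.06, 2.66], [-1.3, 4.44], [0, 2.69], [-3.02, 3.02]. Speed limits (rad/s): [2.22, 2.22, 2.79, 3.14, 3.14, 3.14].

INTERFACE

Orientations are given as [roll, pitch, yaw] about the fixed x, y, z axes, in that order (R = Rz(yaw) Ry(pitch) Rx(roll)).
In Python, from rig import r gives the robot as it stands.
- The arm moves only by the tool carry_out, never from a script. Its argument "targets" is a list of rows, each an object with "dp": the shift along the tool's x, y, z in mm, a list of three; "yaw": the turn about the tool's z in degrees. A call has 1 to 12 rows; each row is the pose to reach, as a shift and turn from the pose commanded when the call began, along the tool's axes at that moment; what a row does not reach only later rows make up. A row lasts 1/8 s, in which the tool goes at most 62.5 mm and 10.7 degrees, less where a joint would pass 70% of its speed; a pose out of reach is approached as far as the arm can. A call with a gripper value outside its range is refused whole. "fingers" is the opening, from -1 (shut) to 1 (fully open), so that 0 is half open, set as the call begins (left out, the last holds). The fingers move at their own pace and stop on an object; "grip_force" is the grip in N (left out, the last holds). Time passes only in rows, so rows that repeat a pose let the fingers close. It gives the time, the measured TCP pose, the force, the opening and the grip force at its end, in the units of the state.
- r.sense(): the state, without advancing time (a new reading comes with each control period).
- r.grab_frame(name): name is "scene" or "side" or "wrist"; returns the picture (420x560x3 uint8, red, green, blue); there is no depth.
- r.get_calibration(name): a dict with "fx", "fy", "cx", "cy" (pixels), "rvec" (rotation vector, rad) and "tvec" (3), from world to camera coordinates, as OpenCV has them. Camera axes: x right, y down, z forward; pixel columns grow to the right and rows downward; lengths in mm; the calibration is good to about 2 mm. The wrist camera is an equidistant fisheye: a pixel r from the principal point sees the ray r / f radians off the axis. A picture is of the moment at which its call begins: read the wrist's pose just before it. get_calibration takes no time and is no camera call; for the wrist camera it gives the pose at the moment of the call.
- r.sign_off(): hands the job in; it is judged then, once.
The state is a dict: "clock": time; "qpos": joint angles; "qvel": joint speeds; "joint_efforts": joint torques, N m; "eef_pos": TCP position; "tcp_rot": TCP orientation; "contact_force": force on the tool from outside, world axes, zero at the start; "wrist_torque": the same for the moment, N m; "opening": opening from 0.0 (shut) to 1.0 (fully open); "grasp_force": force on a finger pad.
Only numpy, scipy, OpenCV 4.12 (cv2) and the standard library are available. Lean on these libraries where they do the work, as an engineer would, in place of code of your own. Each camera call takes 0.05 s, during which the arm holds its last target. There are 200 camera calls.

## Working session

There is one attempt and no reset: what is moved stays moved. The work goes in short steps, Python scripts to look and compute and a tool call to move; the robot and the scene stay as the last step left them, time stands still between calls to the robot, and variables do not carry over. Pictures are saved under pics/ and viewed, at most 10 in all, crops included, and the job is handed in when it is done.

Besides the shell and the picture viewer there is one more tool, called after "Emit:" as name(argument=value, ...) on one line, values as JSON. carry_out: Moves the arm, as the interface text tells. Its arguments: {"type":"object","properties":{"targets":{"type":"array","items":{"type":"object","properties":{"dp":{"type":"array","items":{"type":"number"}},"yaw":{"type":"number"}}}},"fingers":{"type":"number"},"grip_force":{"type":"number"}},"required":["targets"]}

```bash
mkdir -p pics; ls; python3 - <<'E'
from rig import r
import cv2,numpy as np
a=r.grab_frame("scene");b=r.grab_frame("side")
np.save("scene.npy",a);np.save("side.npy",b)
cv2.imwrite("pics/a.png",a[:,:,::-1]);cv2.imwrite("pics/b.png",b[:,:,::-1])
for n in("scene","side"):print(r.get_calibration(n))
print(r.sense(),r.tip_reach)
E
```

```text
pics
{'fx': 470.61200302771005, 'fy': 470.61200302771005, 'cx': 277.70809268528745, 'cy': 209.7670267989125, 'rvec': array([ 2.39366672, -0.57251863,  0.21173152]), 'tvec': array([-223.67765954,  608.4162482 ,  652.57157363])}
{'fx': 529.0640919715057, 'fy': 529.0640919715057, 'cx': 273.93137234404463, 'cy': 210.27895548752633, 'rvec': array([ 0.77739825, -2.31068564,  1.40819675]), 'tvec': array([ 672.02608911,  134.61411197, 1258.99601053])}
{'clock': 0.1, 'qpos': array([ 1.17257678e+00,  3.53539493e-01,  1.63403757e+00, -9.41112183e-06,
        1.15518477e+00, -2.39036483e-03]), 'qvel': array([ 0.0011109 ,  0.00100054, -0.00223501,  0.00223225,  0.00229877,
       -0.0008092 ]), 'joint_efforts': array([-2.79986398e-04, -6.06357336e+01, -3.42817640e+01,  9.95217647e-05,
        3.98250108e-03, -6.20188402e-06]), 'eef_pos': array([240.82645962, 576.3083688 , 238.67084652]), 'tcp_rot': array([-3.14042346e+00,  5.81071193e-06,  2.74576728e+00]), 'contact_force': array([-0.21536889, -0.88332342, -0.66974696]), 'wrist_torque': array([-0.010944  ,  0.01460206,  0.01073928]), 'grasp_force': 0.0, 'opening': 1.005301515665119} 8.0
```

View pics/a.png

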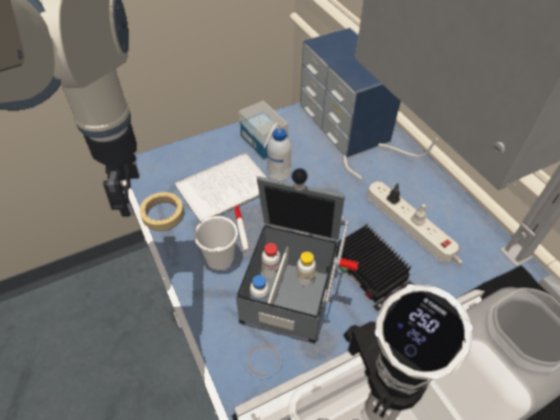

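View pics/b.png

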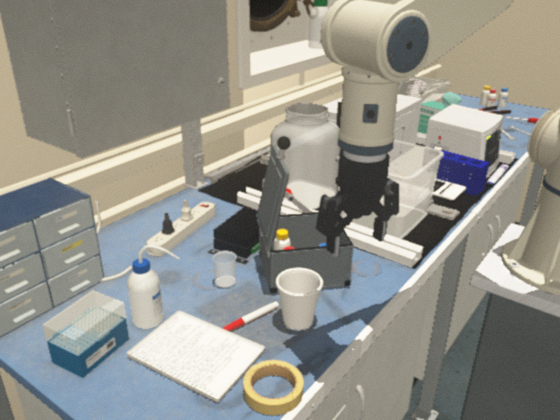

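The scene view shows the knob at about (300,177), the roller at (348,265) and the open case between them. In the side view the knob is at about (284,143), with a red spot at about (290,192).

```bash
cat > h.py <<'E'
import numpy as np,cv2
from rig import r
def ray(n,uv):
    c=r.get_calibration(n);R=cv2.Rodrigues(c["rvec"])[0]
    d=R.T@np.array([(uv[0]-c["cx"])/c["fx"],(uv[1]-c["cy"])/c["fy"],1]);o=-R.T@c["tvec"]
    return o,d/np.linalg.norm(d)
def onz(n,uv,z):
    o,d=ray(n,uv);return o+d*(z-o[2])/d[2]
def tri(a,b):
    (o1,d1),(o2,d2)=ray("scene",a),ray("side",b)
    t=np.linalg.lstsq(np.c_[d1,-d2],o2-o1,rcond=None)[0]
    p,q=o1+d1*t[0],o2+d2*t[1];return (p+q)/2,np.linalg.norm(p-q)
E
python3 - <<'E'
from h import *
a=np.load("scene.npy").astype(int);b=np.load("side.npy").astype(int)
def comp(m,win):
    x0,y0,x1,y1=win;k=np.zeros(m.shape,np.uint8);k[y0:y1,x0:x1]=m[y0:y1,x0:x1]
    n,l,s,c=cv2.connectedComponentsWithStats(k)
    i=1+np.argmax(s[1:,4]);return c[i],s[i]
red=lambda i:(i[...,0]>130)&(i[...,1]<80)&(i[...,2]<80)
dark=lambda i:i.max(2)<50
ka,sa=comp(dark(a),(288,165,313,184));kb,sb=comp(dark(b),(275,133,293,152))
ra,s3=comp(red(a),(330,250,365,280));rb,s4=comp(red(b),(280,180,300,205))
print(ka,sa,kb,sb,ra,s3,rb,s4)
print("knob",tri(ka,kb),onz("scene",ka,318),onz("side",kb,318))
print("roller",tri(ra,rb),onz("scene",ra,148))
# case front bottom corners & others by eye
for uv,z in [((240,322),0),((322,336),0),((246,303),110),((250,228),110),((338,241),110)]:print(uv,onz("scene",uv,z))
E
```

```text
Traceback (most recent call last):
ValueError: attempt to get argmax of an empty sequence
```

```bash
python3 - <<'E'
import numpy as np,cv2
a=np.load("scene.npy");b=np.load("side.npy")
x=cv2.resize(a[160:350,220:380],None,fx=3,fy=3,interpolation=3);y=cv2.resize(b[120:310,230:370],None,fx=3,fy=3,interpolation=3)
z=np.hstack([x[:,:420],y[:,:380]]) if 0 else np.hstack([cv2.resize(x,(400,475)),cv2.resize(y,(350,475))])
cv2.imwrite("pics/c.png",z[:,:,::-1])
E
```

```text
(no output)
```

View pics/c.png

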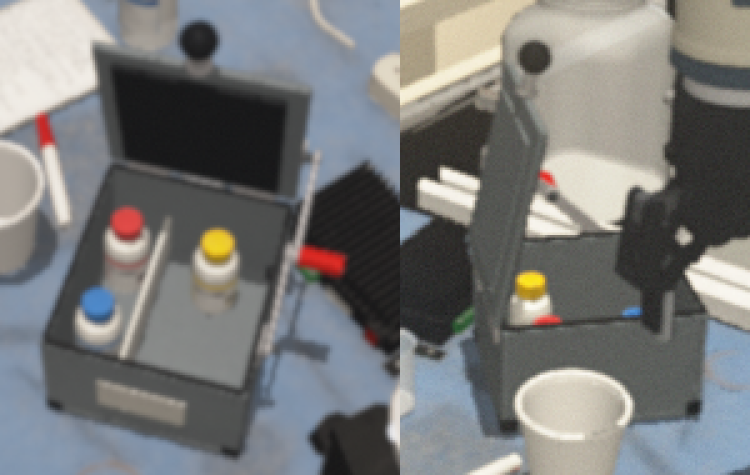

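The crop shows the knob as a dark ball in both views, and the red roller sticking out past the stay on the right wall.

```bash
python3 - <<'E'
from h import *
a=np.load("scene.npy").astype(int);b=np.load("side.npy").astype(int)
def comp(m,win):
    x0,y0,x1,y1=win;k=np.zeros(m.shape,np.uint8);k[y0:y1,x0:x1]=m[y0:y1,x0:x1]
    n,l,s,c=cv2.connectedComponentsWithStats(k)
    if n<2: return None,None
    i=1+np.argmax(s[1:,4]);return c[i],s[i]
red=lambda i:(i[...,0]>110)&(i[...,0]>i[...,1]*2)&(i[...,0]>i[...,2]*2)
dark=lambda i:i.max(2)<75
ka,sa=comp(dark(a),(288,165,313,184));kb,sb=comp(dark(b),(275,133,293,152))
ra,s3=comp(red(a),(330,250,365,280));rb,s4=comp(red(b),(280,180,300,205))
print(ka,sa,kb,sb,ra,s3,rb,s4)
k,e=tri(ka,kb);print("knob",k,e,onz("scene",ka,318),onz("side",kb,318))
R=onz("scene",ra,148);print("roller",R, tri(ra,rb) if rb is not None else 0)
for uv,z in [((240,322),0),((315,341),0),((237,297),110),((322,314),110),((265,226),110)]:print(uv,onz("scene",uv,z))
dw=(k-R)[:2];do=np.array([33,110.])
yaw=np.arctan2(dw[1],dw[0])-np.arctan2(do[1],do[0]);print("yaw",yaw,np.linalg.norm(dw),np.linalg.norm(do))
E
```

```text
[299.10059172 176.10650888] [292 169  15  15 169] [283.42201835 142.71559633] [278 137  12  12 109] [348.37419355 263.70967742] [339 258  19  12 155] [288.  190.5] [286 189   5   4  14]
knob [503.5043489  418.27556328 318.98173969] 1.8039556682228284 [503.04311773 418.3932852  318.        ] [506.61214141 415.15244032 318.        ]
roller [560.72031006 317.47165008 148.        ] (array([560.25907509, 315.35417137, 155.08260772]), np.float64(5.31843319467814))
(240, 322) [353.24601609 371.48602584   0.        ]
(315, 341) [470.14490473 266.06534285   0.        ]
(237, 297) [352.4634815  367.90351793 110.        ]
(322, 314) [476.55214233 265.94754755 110.        ]
(265, 226) [472.62273644 494.93349016 110.        ]
yaw 0.8077094442496169 115.9098577653501 114.84337159801605
```

Emit:
carry_out(targets=[{"dp":[-20,-20,-40],"yaw":9},{"dp":[-55,-45,-80],"yaw":18},{"dp":[-90,-75,-120],"yaw":27},{"dp":[-125,-105,-141],"yaw":36},{"dp":[-160,-135,-141],"yaw":46},{"dp":[-195,-160,-141],"yaw":56},{"dp":[-225,-174,-141],"yaw":66},{"dp":[-265,-165,-141],"yaw":76},{"dp":[-305,-150,-141],"yaw":86},{"dp":[-345,-140,-141],"yaw":95},{"dp":[-380,-130,-141],"yaw":103},{"dp":[-408,-122,-141],"yaw":110}], fingers=-1)

```text
clock: 1.6
eef_pos: [571.6, 306.3, 379.6]
tcp_rot: [-3.141, 0.001, 0.821]
contact_force: [-0.4, 0.2, -0.1]
opening: -0.002
grasp_force: 0.0
```

```bash
cat >> h.py <<'E'
PSI=.825;O=np.array([469.5,381.5,0]);M=np.array([[np.cos(PSI),-np.sin(PSI),0],[np.sin(PSI),np.cos(PSI),0],[0,0,1]])
own=lambda p:M.T@(np.asarray(p)-O)
def st():
    s=r.sense();print(s["clock"],"own",own(s["eef_pos"]).round(1),"rot",s["tcp_rot"].round(3),"F",(M.T@s["contact_force"]).round(1),"op",s["opening"],s["grasp_force"],"tip",r.tip_reach)
E
python3 -c "
from h import *
st()"
```

```text
1.6 own [  14.1 -126.1  379.6] rot [-3.141e+00  1.000e-03  8.210e-01] F [-0.2  0.4 -0.1] op -0.0024155733575163237 0.0 tip 8.0
```

Emit:
carry_out(targets=[{"dp":[0,0,35],"yaw":0},{"dp":[0,0,80],"yaw":0},{"dp":[0,0,125],"yaw":0},{"dp":[0,0,165],"yaw":0},{"dp":[0,0,195],"yaw":0},{"dp":[0,0,205],"yaw":0},{"dp":[0,0,205],"yaw":0}])

```text
clock: 2.48
eef_pos: [570.3, 306.8, 175.1]
tcp_rot: [-3.141, 0.001, 0.826]
contact_force: [-0.3, -0.9, 0.5]
opening: -0.0
grasp_force: 0.0
```

```bash
python3 -c "
from h import *
st()
a=r.grab_frame('scene');b=r.grab_frame('wrist')
x=cv2.resize(a[160:350,240:430],(400,400),interpolation=3)
y=cv2.resize(b,(400,300));y=cv2.copyMakeBorder(y,0,100,0,0,0)
cv2.imwrite('pics/d.png',np.hstack([x,y])[:,:,::-1])"
```

```text
2.475 own [  13.5 -124.8  175.1] rot [-3.141e+00  1.000e-03  8.260e-01] F [-0.9 -0.4  0.5] op -7.932249275579022e-05 0.0 tip 8.0
```

View pics/d.png

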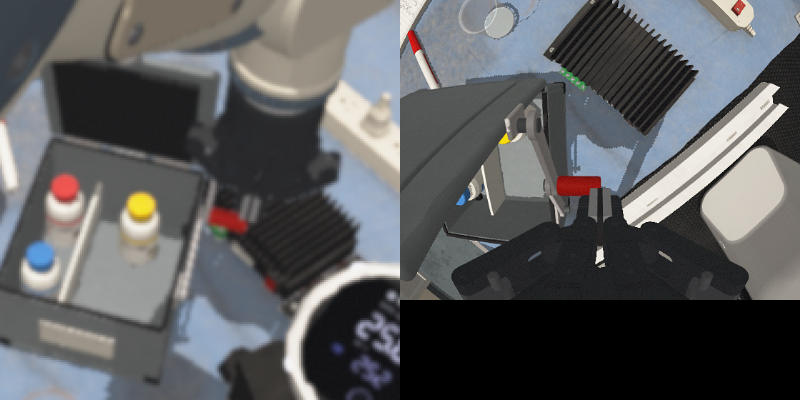

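Emit:
carry_out(targets=[{"dp":[1,-2,4],"yaw":0},{"dp":[2,-2,8],"yaw":0},{"dp":[2,-2,10],"yaw":0},{"dp":[3,-2,12],"yaw":0},{"dp":[4,-2,14],"yaw":0},{"dp":[5,-2,16],"yaw":0}])

```text
clock: 3.32
eef_pos: [572.7, 312.2, 159.5]
tcp_rot: [3.141, -0.001, 0.826]
contact_force: [0.3, 0.9, 3.3]
opening: -0.002
grasp_force: 2.0
```

```bash
python3 -c "
from h import *
st()"
```

```text
3.325 own [  19.1 -122.8  159.5] rot [ 3.141e+00 -1.000e-03  8.260e-01] F [0.9 0.4 3.3] op -0.0016057594107349183 1.9899850152432919 tip 8.0
```

Emit:
carry_out(targets=[{"dp":[1.5,0,2],"yaw":0},{"dp":[3,0,4],"yaw":0},{"dp":[5,0,6],"yaw":0},{"dp":[6,0,8],"yaw":0},{"dp":[8,0,10],"yaw":0},{"dp":[9,0,12],"yaw":0}])

```text
clock: 4.08
eef_pos: [578.4, 318.5, 147.1]
tcp_rot: [-3.142, 0.0, 0.826]
contact_force: [-0.6, -1.2, 1.9]
opening: -0.001
grasp_force: 1.3
```

```bash
python3 -c "
from h import *
st()
a=r.grab_frame('scene');b=r.grab_frame('wrist')
x=cv2.resize(a[160:350,240:430],(400,400),interpolation=3)
y=cv2.resize(b,(400,300));y=cv2.copyMakeBorder(y,0,100,0,0,0)
cv2.imwrite('pics/e.png',np.hstack([x,y])[:,:,::-1])"
```

```text
4.075 own [  27.6 -122.8  147.1] rot [-3.142  0.     0.826] F [-1.4 -0.4  1.9] op -0.001052806664750637 1.2719073984771967 tip 8.0
```

View pics/e.png

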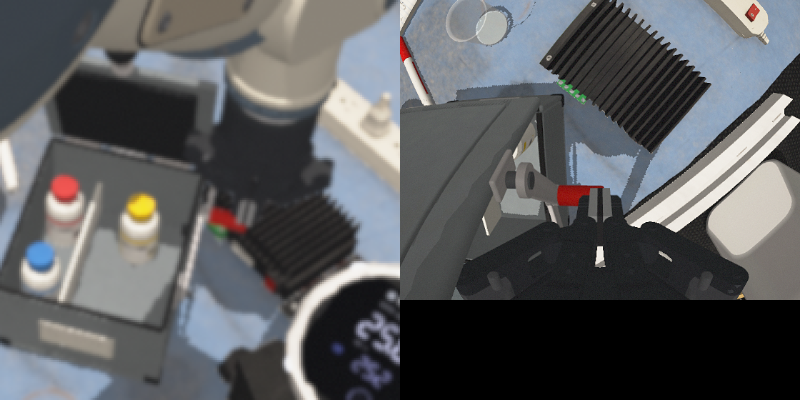

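Emit:
carry_out(targets=[{"dp":[1,0,2],"yaw":0},{"dp":[2,0,4],"yaw":0},{"dp":[3,0,6],"yaw":0},{"dp":[3,0,6],"yaw":0}])

```text
clock: 4.68
eef_pos: [580.5, 320.8, 141.0]
tcp_rot: [-3.142, -0.0, 0.826]
contact_force: [-0.0, -1.0, 0.1]
opening: 0.004
grasp_force: 0.0
```

Emit:
carry_out(targets=[{"dp":[-3,2,-4],"yaw":0},{"dp":[-8,4,-20],"yaw":0},{"dp":[-12,8,-60],"yaw":0},{"dp":[-15,10,-110],"yaw":0},{"dp":[-15,10,-160],"yaw":0},{"dp":[-15,10,-210],"yaw":0},{"dp":[-15,10,-240],"yaw":0},{"dp":[-15,10,-240],"yaw":0}], fingers=0.6)

```text
clock: 5.68
eef_pos: [578.5, 303.0, 385.8]
tcp_rot: [3.139, -0.006, 0.826]
contact_force: [0.4, -0.7, -1.2]
opening: 0.8
grasp_force: 0.0
```

```bash
python3 -c "
from h import *
st()
a=r.grab_frame('scene');b=r.grab_frame('side');np.save('s2.npy',a);np.save('t2.npy',b)
x=cv2.resize(a[130:350,220:430],(400,419),interpolation=3)
y=cv2.resize(b[100:320,200:410],(400,419),interpolation=3)
cv2.imwrite('pics/f.png',np.hstack([x,y])[:,:,::-1])"
```

```text
5.675 own [  16.3 -133.3  385.8] rot [ 3.139 -0.006  0.826] F [-0.3 -0.7 -1.2] op 0.7998465346844338 0.0 tip 8.0
```

View pics/f.png

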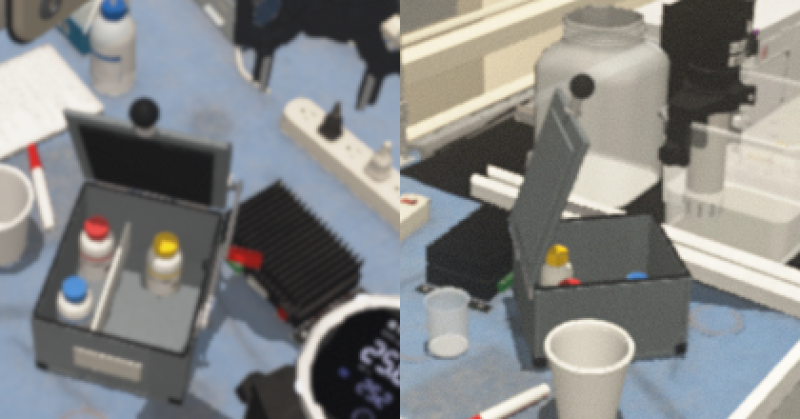

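The stay is folded, with the roller lowered and the lid holding at a lower angle. The knob is at about (296,189) in the scene view and (295,145) in the side view.

```bash
python3 - <<'E'
from h import *
a=np.load("s2.npy").astype(int);b=np.load("t2.npy").astype(int)
def c(i,u,v,h):
    k=(i[v-h:v+h,u-h:u+h].max(2)<75).astype(np.uint8)
    n,l,s,cc=cv2.connectedComponentsWithStats(k);j=1+np.argmax(s[1:,4]);print(s[j]);return cc[j]+[u-h,v-h]
ka,kb=c(a,296,189,11),c(b,295,145,10)
p,e=tri(ka,kb);print(ka,kb,own(p),e)
q=own(p);print("angle",np.degrees(np.arctan2(q[2]-110,90-q[0])),np.hypot(q[2]-110,90-q[0]))
E
```

```text
[  4   4  14  16 170]
[  5   5  12  11 107]
[295.33529412 189.32352941] [295.20560748 145.00934579] [ 2.51683768e+01 -1.42996885e-01  3.12448328e+02] 1.9113117942937488
angle 72.24296580737038 212.57578653279353
```

Emit:
carry_out(targets=[{"dp":[3,-30,0],"yaw":0},{"dp":[6,-70,0],"yaw":0},{"dp":[8,-105,0],"yaw":0},{"dp":[9,-130,0],"yaw":0},{"dp":[9,-133,0],"yaw":0},{"dp":[9,-133,0],"yaw":0},{"dp":[9,-133,0],"yaw":0}])

```text
clock: 6.65
eef_pos: [486.5, 398.9, 380.9]
tcp_rot: [3.141, 0.001, 0.825]
contact_force: [0.1, -0.2, 0.4]
opening: 0.798
grasp_force: 0.0
```

```bash
python3 -c "
from h import *
st()"
```

```text
6.65 own [ 24.3  -0.7 380.9] rot [3.141e+00 1.000e-03 8.250e-01] F [-0.1 -0.2  0.4] op 0.798338080211152 0.0 tip 8.0
```

Emit:
carry_out(targets=[{"dp":[1,-1,20],"yaw":0},{"dp":[1,-1,45],"yaw":0},{"dp":[1,-1,65],"yaw":0},{"dp":[1,-1,77],"yaw":0},{"dp":[1,-1,81],"yaw":0},{"dp":[1,-1,81],"yaw":0}])

```text
clock: 7.4
eef_pos: [486.2, 401.0, 300.6]
tcp_rot: [3.142, -0.0, 0.826]
contact_force: [-0.3, -1.2, -0.1]
opening: 0.796
grasp_force: 0.0
```

Emit:
carry_out(targets=[{"dp":[0,0,0],"yaw":0},{"dp":[0,0,0],"yaw":0},{"dp":[0,0,0],"yaw":0},{"dp":[0,0,0],"yaw":0},{"dp":[0,0,0],"yaw":0},{"dp":[0,0,0],"yaw":0}], fingers=-1, grip_force=30)

```text
clock: 8.15
eef_pos: [486.0, 401.2, 301.0]
tcp_rot: [-3.142, -0.001, 0.826]
contact_force: [-2.3, -0.9, 5.7]
opening: 0.301
grasp_force: 29.3
```

```bash
python3 - <<'E'
from h import *
st()
b=r.grab_frame('wrist');a=r.grab_frame('side')
cv2.imwrite('pics/g.png',np.hstack([cv2.resize(b,(400,300)),cv2.resize(a[80:305,180:480],(400,300))])[:,:,::-1])
# arc, relative to knob at start angle
t0=np.radians(72.2);th=np.radians(np.r_[72.2:1.1:14j])
for t in th: print(np.degrees(t).round(1),(-212*(np.cos(t)-np.cos(t0))).round(1),(-212*(np.sin(t)-np.sin(t0))).round(1))
E
```

```text
8.15 own [ 25.7   1.3 301. ] rot [-3.142e+00 -1.000e-03  8.260e-01] F [-2.2  1.   5.7] op 0.30084722321362495 29.320988953113556 tip 8.0
72.2 -0.0 -0.0
66.7 -18.9 7.1
61.3 -37.1 16.0
55.8 -54.4 26.5
50.3 -70.5 38.7
44.9 -85.5 52.3
39.4 -99.0 67.3
33.9 -111.1 83.6
28.4 -121.6 100.9
23.0 -130.4 119.1
17.5 -137.4 138.1
12.0 -142.5 157.6
6.6 -145.8 177.6
1.1 -147.2 197.8
```

View pics/g.png

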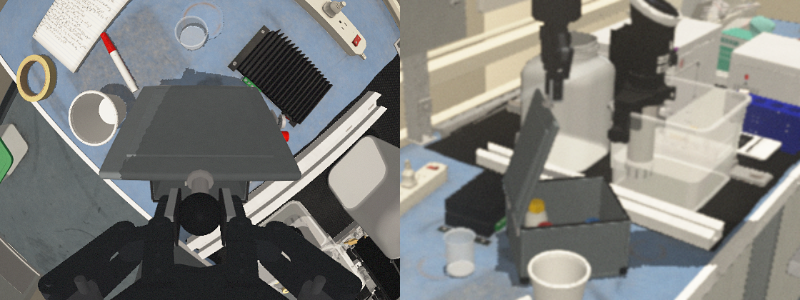

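The ball sits between the pads (opening 0.30, 29 N), and the cup and beaker are clear. Lowering now along the arc.

Emit:
carry_out(targets=[{"dp":[-5,0,1.6],"yaw":0},{"dp":[-12,0,4.2],"yaw":0},{"dp":[-19,0,7.1],"yaw":0},{"dp":[-28,0,11.3],"yaw":0},{"dp":[-37,0,16],"yaw":0},{"dp":[-46,0,21],"yaw":0},{"dp":[-54.4,0,26.5],"yaw":0},{"dp":[-62.6,0,32.4],"yaw":0},{"dp":[-70.5,0,38.7],"yaw":0},{"dp":[-77,0,44.2],"yaw":0},{"dp":[-82,0,49],"yaw":0},{"dp":[-85.5,0,52.3],"yaw":0}])

```text
clock: 9.75
eef_pos: [427.0, 338.0, 247.1]
tcp_rot: [-3.141, 0.001, 0.826]
contact_force: [-4.8, 5.2, -0.2]
opening: 0.309
grasp_force: 29.6
```

```bash
python3 -c "
from h import *
st()"
```

```text
9.75 own [-60.8   1.7 247.1] rot [-3.141e+00  1.000e-03  8.260e-01] F [ 0.6  7.  -0.2] op 0.30859215985093863 29.592366814613342 tip 8.0
```

Emit:
carry_out(targets=[{"dp":[-3.5,-0.5,3.6],"yaw":0},{"dp":[-7,-1,7.4],"yaw":0},{"dp":[-13.5,-1.5,15],"yaw":0},{"dp":[-19.9,-1.5,23.1],"yaw":0},{"dp":[-25.6,-1.5,31.3],"yaw":0},{"dp":[-31.3,-1.5,40],"yaw":0},{"dp":[-36.1,-1.5,48.6],"yaw":0},{"dp":[-40.9,-1.5,57.7],"yaw":0},{"dp":[-44.9,-1.5,66.8],"yaw":0},{"dp":[-48.7,-1.5,76.3],"yaw":0},{"dp":[-50.5,-1.5,82],"yaw":0},{"dp":[-51.9,-1.5,85.8],"yaw":0}])

```text
clock: 11.25
eef_pos: [391.6, 300.4, 161.5]
tcp_rot: [3.141, 0.001, 0.826]
contact_force: [4.3, -4.7, 0.7]
opening: 0.305
grasp_force: 29.7
```

```bash
python3 -c "
from h import *
st()"
```

```text
11.25 own [-112.5    2.2  161.5] rot [3.141e+00 1.000e-03 8.260e-01] F [-0.5 -6.3  0.7] op 0.3052801774293138 29.67844069004059 tip 8.0
```

Emit:
carry_out(targets=[{"dp":[-1.5,0.3,5],"yaw":0},{"dp":[-2.8,0.6,10],"yaw":0},{"dp":[-4,0.8,15],"yaw":0},{"dp":[-5.2,0.8,20],"yaw":0},{"dp":[-6.2,0.8,25],"yaw":0},{"dp":[-7,0.8,30],"yaw":0},{"dp":[-7.8,0.8,35],"yaw":0},{"dp":[-8.4,0.8,40],"yaw":0},{"dp":[-8.9,0.8,44],"yaw":0},{"dp":[-9.2,0.8,48],"yaw":0},{"dp":[-9.4,0.8,51],"yaw":0},{"dp":[-9.5,0.8,53],"yaw":0}])

```text
clock: 12.75
eef_pos: [385.7, 293.7, 108.9]
tcp_rot: [-3.141, -0.0, 0.826]
contact_force: [-5.4, 1.9, -0.6]
opening: 0.303
grasp_force: 29.7
```

Emit:
carry_out(targets=[{"dp":[0,0,1],"yaw":0},{"dp":[-0.1,0,2],"yaw":0},{"dp":[-0.1,0,3],"yaw":0},{"dp":[-0.2,0,4],"yaw":0},{"dp":[-0.2,0,5],"yaw":0},{"dp":[-0.2,0,5.5],"yaw":0},{"dp":[-0.2,0,6],"yaw":0},{"dp":[-0.2,0,6],"yaw":0}])

```text
clock: 13.75
eef_pos: [385.5, 293.5, 103.0]
tcp_rot: [-3.141, 0.0, 0.826]
contact_force: [-4.8, 2.9, -1.4]
opening: 0.305
grasp_force: 29.7
```

```bash
python3 -c "
from h import *
st()
b=r.grab_frame('wrist');a=r.grab_frame('side')
cv2.imwrite('pics/i.png',np.hstack([cv2.resize(b,(400,300)),cv2.resize(a[130:355,180:480],(400,300))])[:,:,::-1])"
```

```text
13.75 own [-121.6    2.   103. ] rot [-3.141  0.     0.826] F [-1.2  5.5 -1.4] op 0.30490282708691047 29.688909351825714 tip 8.0
```

View pics/i.png

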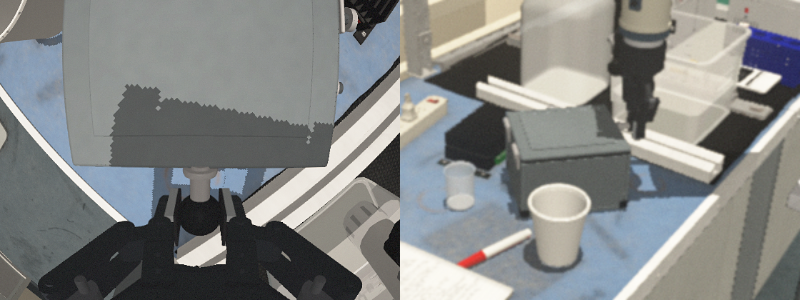

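Almost shut, with no seating force yet. I'll press slowly until it seats.

Emit:
carry_out(targets=[{"dp":[0,0,0.5],"yaw":0},{"dp":[0,0,1],"yaw":0},{"dp":[0,0,1.5],"yaw":0},{"dp":[0,0,2],"yaw":0},{"dp":[0,0,2],"yaw":0}])

```text
clock: 14.48
eef_pos: [385.7, 293.7, 102.0]
tcp_rot: [-3.141, -0.001, 0.826]
contact_force: [-7.1, 1.4, 12.3]
opening: 0.305
grasp_force: 30.8
```

It's seated: 12 N upward force and the descent has stopped. Releasing and retreating.

Emit:
carry_out(targets=[{"dp":[0,0,-0.5],"yaw":0},{"dp":[0,0,-0.5],"yaw":0},{"dp":[0,0,-0.5],"yaw":0},{"dp":[0,0,-0.5],"yaw":0},{"dp":[0,0,-0.5],"yaw":0},{"dp":[0,0,-0.5],"yaw":0}], fingers=0.6)

```text
clock: 15.22
eef_pos: [385.7, 293.4, 101.7]
tcp_rot: [3.142, 0.0, 0.826]
contact_force: [0.7, -0.0, 0.4]
opening: 0.797
grasp_force: 0.0
```

Emit:
carry_out(targets=[{"dp":[0,0,-10],"yaw":0},{"dp":[0,0,-30],"yaw":0},{"dp":[0,0,-60],"yaw":0},{"dp":[0,0,-100],"yaw":0},{"dp":[0,0,-130],"yaw":0},{"dp":[0,0,-150],"yaw":0},{"dp":[0,0,-150],"yaw":0},{"dp":[0,0,-150],"yaw":0}])

```text
clock: 16.23
eef_pos: [385.3, 293.1, 251.1]
tcp_rot: [-3.141, 0.001, 0.826]
contact_force: [-0.2, 0.9, 0.0]
opening: 0.798
grasp_force: 0.0
```

```bash
python3 -c "
from h import *
st()
b=r.grab_frame('scene');a=r.grab_frame('side')
cv2.imwrite('pics/j.png',np.hstack([cv2.resize(b,(400,300)),cv2.resize(a[130:355,180:480],(400,300))])[:,:,::-1])"
```

```text
16.225 own [-122.1    1.9  251.1] rot [-3.141e+00  1.000e-03  8.260e-01] F [0.5 0.8 0. ] op 0.798400394539784 0.0 tip 8.0
```

View pics/j.png

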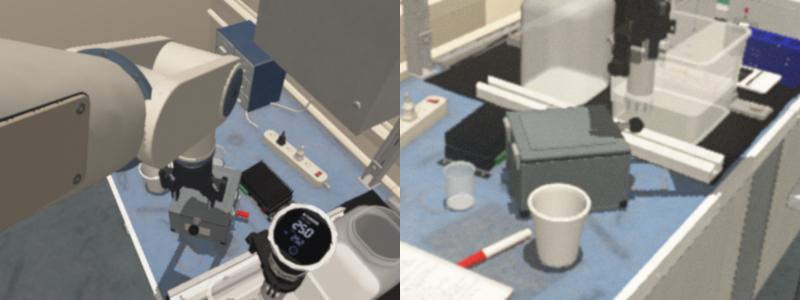

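The lid is shut flat, the gripper is clear, and the cup, beaker and marker are where they were.

```bash
python3 -c "
from rig import r
print(r.sign_off())"
```

```text
the job is handed in; nothing more can be done
None
```

The job is handed in: I broke the stay at the roller, lowered the lid by its knob until it was fully shut, let go, and left the cup, beaker and marker untouched, all in about 16 s.

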